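Couple the tube shaker's carriage to its drive with the clevis pin

TASK

The tube shaker's carriage is uncoupled from its drive. Take the coupling pin with the yellow knob out of the accessory block and pass it down through the upper ear of the carriage's clevis, the eye of the drive link trapped between the ears, and the lower ear, feeling for the eye by sliding the carriage under a light hand (forces well under 40 N, nothing forced) until the pin's collar sits flat on the upper ear. Then swing the red-tabbed keeper over the collar up to its stop, and leave the clamp screws and everything else on the bench where they are.

Things in the scene. Friction and masses are not known exactly. Their poses are not given: they have to be found in the camera images.
- pin_grip (a point): Coupling pin, loose, about 90 g, upright in any one of the accessory block's three holes: yellow round knob with black flutes (20 mm diameter, 34 mm high), under it a 12 mm neck 8 mm long, then a steel collar 34 mm in diameter and 5 mm thick, then the shank. Point: centre of the knob, 17 mm below its top, 30 mm above the collar's underside, 64 mm above the shank's tip. z: the pin's axis, up.
- pin_tip (a point): End of the coupling pin's steel shank (10 mm in diameter, 34 mm long from the collar's underside; its last 4 mm taper to 8 mm).
- block: Accessory block, off-white plastic, fixed, 56 x 156 x 42 mm, long along its y; origin at the centre of its underside. Three through holes of 13 mm in its top at y = -50, 0 and +50 mm hold the coupling pin and two clamp screws by their collars, which rest on the block's top (42 mm up).
- screw_red_grip (a point): Rack clamp screw with a red knob, loose, stands in the block; same collar and knob sizes as the pin, 8 mm shank. The point is the centre of its knob. Must stay where it is.
- screw_black_grip (a point): Rack clamp screw with a black knob, otherwise as the red one. Must stay where it is.
- shaker: Tube shaker, fixed, with all it carries: base plate 170 x 720 x 14 mm; drive housing (150 x 185 mm, 100 mm up) from 120 mm on to its +y side; on its -y side a carriage with a wire rack of glass tubes (163 mm up, from 155 mm on). Origin on the bench under the clevis hole with the carriage at 0; y along the slide to the drive, z up. Press or push it with less than 40 N, by hand or through the pin.
- carriage (a joint): Slide of the carriage (m), positive towards the drive, free travel -0.012 to +0.012 between its bumpers, with a light drag of about 1.5 N and no spring. Clevis and keeper move with it.
- clevis_hole (a point): Centre of the clevis hole at the top face of the upper ear, 57 mm above the bench; moves with the carriage (y along the slide to the drive, z up). The two dark ears are 30 mm wide and 6 mm thick, reach from 15 mm on the drive side of the hole to 46 mm on the other, and both have an 11.5 mm hole on this axis. With the pin home, its collar's underside lies on this point.
- lower_hole (a point): Centre of the same hole at the top face of the lower ear, 39 mm above the bench, 18 mm below clevis_hole. The drive link's flat end lies between the ears: 28 mm wide, 8 mm thick, 41 to 49 mm above the bench, with an eye (11.5 mm hole). A pin in the upper ear that misses the eye rests on the link, 8 mm below the upper ear's top.
- link_slot (a point): Where the drive link, a flat steel bar, leaves the drive housing. The gearbox holds it rigid wherever the crank stopped: its eye is on the slide's line, anywhere within 10 mm of where the clevis hole is at carriage = 0. The eye is hidden under the upper ear and not measured: slide the carriage with the pin in its upper ear, pressing lightly (5 to 8 N), until the pin drops into the eye.
- keeper (a joint): Hinge of the keeper (rad), 0 = closed, at its stop over the collar of the seated pin; grows as it opens, counter-clockwise seen from above, up to 1.3. Stiff enough to stay where it is left (about 0.06 N m). It passes 1.5 mm above the seated collar, so it cannot close over a pin that is not home.
- keeper_pivot (a point): Pivot of the keeper, at the top face of its bar, 67.5 mm above the bench, 54 mm from the clevis hole on the side away from the drive. The keeper is a flat steel bar 12 mm wide, 4 mm thick, reaching 74 mm from the pivot.
- keeper_tab (a point): Middle of the red upright tab on the keeper's end, 9 mm in diameter and 24 mm high (67.5 to 91.5 mm above the bench), 69 mm from the pivot; the point is 12 mm above the bar's top. With the keeper closed it stands 17.5 mm to the -x side and 13 mm to the drive side of the clevis hole.
- slides_red_mid (a point): Box of microscope slides, red, 55 x 85 x 36 mm, loose; point at its centre. Bystander.
- slides_green_mid (a point): Box of microscope slides, green, 55 x 85 x 36 mm, loose; point at its centre. Bystander.
- petri_mid (a point): Stack of three Petri dishes, 94 mm in diameter, 45 mm high, loose; point at its centre. Bystander.
- stain_mid (a point): Amber stain bottle, 48 mm in diameter, 95 mm high, loose; point on its axis, 45 mm up. Bystander.
- tape_mid (a point): Roll of blue tape lying flat, 84 mm in diameter, 25 mm high, loose; point at its centre. Bystander.
Mind the look-alikes: they are no part of the job. What is shaped like the part that bears pin_grip but turquoise is not meant.

How it is judged:
By the outcome, as a careful person would: the job done as asked, in the order asked, and still so for the second after the job is handed in, with the robot touching nothing.
It also fails if it takes over 64 s, if anything falls off the work surface, if the arm or the gripper's body presses on something with over 40 N, if the wrist force passes 120 N, or if a joint passes its speed limit or range.

ROBOT

A 6-joint arm with a two-finger parallel gripper is mounted at the origin on the work surface. World frame = base frame: x ahead of the robot, y to its left, z up, the work surface at z = 0. Lengths are in m, angles in rad, forces in N, time in s.
With the tool pointing down it reaches from about 0.375 to 0.925 m from the base axis. Payload 5.7 kg.
Tool frame: the origin (TCP) lies midway between the tips of the shut fingers; the grasp point (between the pads) lies 19 mm behind it; z points along the fingers, y is the line along which they close (so a half turn about z gives the same grasp; the last joint's range is limited). The gripper opens to 88 mm and grips with 3 to 60 N. Pads are 20 mm wide; open, the fingers measure 115 mm over their backs; the gripper's body (75 mm by 178 mm) begins 61 mm behind the grasp point.
Start: joints at [1.231, 0.359, 1.51, -0, 1.272, -0.115], TCP at [0.134, 0.585, 0.223] pointing down, gripper open.
Joint ranges: [-2.97, 2.97], [-1.01, 2.36], [0.21, 2.38], [-0.96, 4.11], [0.2, 2.71], [-2.98, 2.98]. Speed limits (rad/s): [2.39, 2.39, 3.14, 3.14, 3.14, 3.14].

INTERFACE

Orientations are given as a unit quaternion [x, y, z, w].
In Python, from bench import move_ptp, servo_line, goto_joints, move_gripper, sleep, inverse_kinematics, capture, PlanningError, close_job, spot_in, silhouettes, current_clock, current_joint_pos, current_qvel, current_joint_torque, current_position, current_orientation, current_force, current_torque, current_finger_gap, current_grip_force gives the robot as it stands. Calls block until the motion is done:
- move_ptp(position, orientation): joint-space move of the TCP to a pose.
- servo_line(position, orientation=None, rate=0.15, contact_N=None): straight line of the TCP; orientation=None keeps the orientation; rate is the mean speed in m/s. With contact_N (N) it stops when the force on the tool has changed by that much, and returns True; else False.
- goto_joints(angles): joint-space move.
- move_gripper(opening): finger opening in m; the grip force is fixed at half the most; returns when the fingers have stopped.
- sleep(seconds).
- inverse_kinematics(position, orientation): joint angles nearest the present ones, or None.
- capture(name): name is "side" or "top"; returns a dict with "image" (400x640x3 uint8, blue, green, red), "range_z" (400x640 float32, m along the optical axis (not along the pixel's ray), 0 where there is no reading), "intrinsics" (3x3 intrinsics, pixels), "R" (3x3) and "t" (3): a world point X has camera coordinates R X + t. Camera axes: x right, y down, z forward; pixel columns grow to the right and rows downward; lengths in m; the calibration is good to about 2 mm. A picture is of the moment at which its call begins.
A pose or a line that the arm cannot do raises PlanningError and nothing moves.
- close_job(): hands the job in; it is judged then, once.
Trained networks look in the newest picture that a camera, given by its name, has taken for a name from the list of things; names that differ only in an ending like _2 or _b are one class to them, and where a whole thing is asked for, a point or a joint stands for the part that bears it (a point fixed in the world has none). Each returns a list of dicts, best first, with "conf" (0 to 1); they miss things now and then, are a little off and sometimes report something else, mostly with a low value. They report only what shows in the picture. A call takes as long as a camera call. They do not tell look-alikes from the thing itself.
- spot_in(camera, query): "xy" ([column, row] in pixels, amid what is visible of it).
- silhouettes(camera, query): "region" (400x640 bool, what is visible of it) and "xy" ([column, row] in pixels, amid what is visible of it).
Readings, each from a call of its own:
- current_clock(): time.
- current_joint_pos(): joint angles.
- current_qvel(): joint speeds.
- current_joint_torque(): joint torques, N m.
- current_position(): TCP position.
- current_orientation(): TCP orientation.
- current_force(): force on the tool from outside, world axes, zero at the start.
- current_torque(): the same for the moment, N m.
- current_finger_gap(): finger opening in m.
- current_grip_force(): force on a finger pad.
Only numpy, scipy, OpenCV 4.12 (cv2) and the standard library are available. Lean on these libraries where they do the work, as an engineer would, in place of code of your own. Each camera call takes 0.05 s, during which the arm holds its last target. There are 200 camera calls.

## Working session

There is one attempt and no reset: what is moved stays moved. The work goes in short steps, each a Python script; the robot and the scene stay as the last script left them, time stands still between calls to the robot, and variables do not carry over. Pictures are saved under pics/ and viewed, at most 10 in all, crops included, and the job is handed in when it is done.

```bash
mkdir -p pics; cat > h.py <<'E'
import numpy as np, cv2
from bench import *
def world(c,uv,z=None,depth=None):
    K,R,t=c["intrinsics"],c["R"],c["t"]
    r=R.T@np.linalg.inv(K)@np.array([uv[0],uv[1],1.]); o=-R.T@t
    return o+r*(depth if depth is not None else (z-o[2])/r[2])
def cloud(c):
    K,R,t=c["intrinsics"],c["R"],c["t"]
    v,u=np.mgrid[:400,:640]; d=c["range_z"]
    P=np.stack([u,v,np.ones_like(u)],-1)@np.linalg.inv(K).T*d[...,None]
    return (P-t)@R
E
python3 - <<'E'
from h import *
for n in("top","side"):
    c=capture(n); cv2.imwrite(f"pics/{n}0.png",c["image"])
    print(n,(-c["R"].T@c["t"]).round(3), c["intrinsics"][0,0])
    C=cloud(c)
    for q in "pin_grip screw_red_grip screw_black_grip block shaker clevis_hole keeper_pivot keeper_tab link_slot".split():
        for s in spot_in(n,q)[:4]:
            u,v=np.round(s["xy"]).astype(int); print(q,round(s["conf"],2),(u,v),C[v,u].round(3))
print(current_clock())
E
```

```text
top [0.308 0.017 1.387] 459.19023271799233
pin_grip 0.58 (np.int64(269), np.int64(232)) [0.43  0.137 0.089]
pin_grip 0.4 (np.int64(262), np.int64(264)) [0.34  0.154 0.082]
screw_black_grip 0.57 (np.int64(304), np.int64(226)) [0.45  0.038 0.085]
block 0.77 (np.int64(285), np.int64(237)) [0.421 0.094 0.041]
block 0.37 (np.int64(469), np.int64(247)) [ 0.403 -0.447  0.038]
shaker 0.92 (np.int64(342), np.int64(154)) [ 0.673 -0.07   0.052]
shaker 0.19 (np.int64(302), np.int64(229)) [0.442 0.044 0.075]
clevis_hole 0.76 (np.int64(412), np.int64(146)) [ 0.669 -0.255  0.164]
keeper_pivot 0.61 (np.int64(350), np.int64(160)) [ 0.651 -0.093  0.068]
keeper_tab 0.5 (np.int64(349), np.int64(156)) [ 0.663 -0.09   0.067]
link_slot 0.63 (np.int64(345), np.int64(151)) [ 0.683 -0.079  0.051]
side [ 0.044 -0.555  0.751] 370.1888648681963
pin_grip 0.71 (np.int64(279), np.int64(191)) [0.428 0.137 0.061]
pin_grip 0.59 (np.int64(248), np.int64(204)) [0.334 0.147 0.06 ]
pin_grip 0.19 (np.int64(474), np.int64(227)) [ 0.708 -0.301  0.08 ]
screw_red_grip 0.55 (np.int64(294), np.int64(197)) [0.44  0.081 0.07 ]
screw_red_grip 0.19 (np.int64(294), np.int64(212)) [0.421 0.057 0.043]
screw_black_grip 0.48 (np.int64(307), np.int64(204)) [0.448 0.031 0.075]
block 0.9 (np.int64(294), np.int64(210)) [0.426 0.063 0.043]
shaker 0.83 (np.int64(434), np.int64(214)) [ 0.708 -0.189  0.039]
clevis_hole 0.91 (np.int64(476), np.int64(229)) [ 0.749 -0.292  0.037]
clevis_hole 0.39 (np.int64(441), np.int64(367)) [ 0.39  -0.459  0.046]
keeper_pivot 0.42 (np.int64(395), np.int64(196)) [ 0.654 -0.092  0.069]
keeper_tab 0.67 (np.int64(296), np.int64(213)) [0.423 0.051 0.043]
link_slot 0.63 (np.int64(436), np.int64(212)) [ 0.652 -0.224  0.109]
link_slot 0.33 (np.int64(295), np.int64(210)) [0.427 0.06  0.045]
1.0
```

View pics/top0.png

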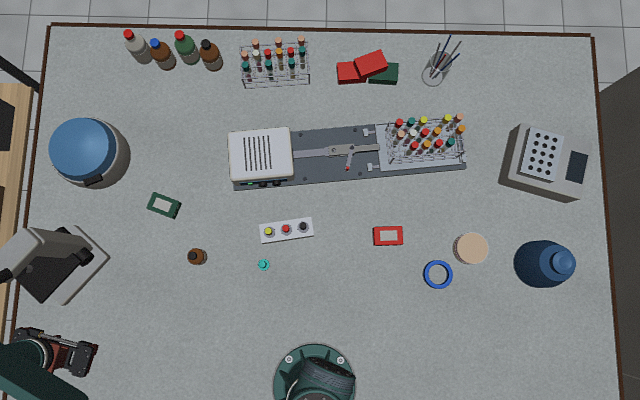

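View pics/side0.png

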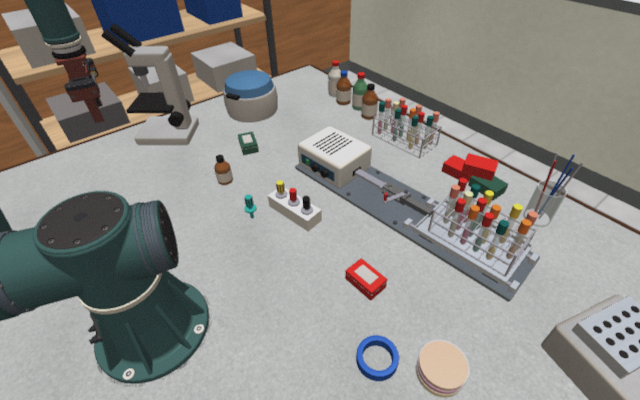

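Top: yellow pin at (269,231) in the block's left hole, red screw (286,229), black (303,226), turquoise decoy (264,265). The clevis is around (335-350,150), with the red tab at (347,168).

```bash
python3 - <<'E'
from h import *
a=cv2.imread("pics/top0.png")[115:200,220:400]; b=cv2.imread("pics/side0.png")[150:225,330:450]
a=cv2.resize(a,(720,340),interpolation=cv2.INTER_CUBIC); b=cv2.resize(b,(416,260),interpolation=cv2.INTER_CUBIC)
o=np.zeros((600,720,3),np.uint8);o[:340]=a;o[340:,:416]=b
cv2.imwrite("pics/crop.png",o)
c=capture("top");C=cloud(c)
# red tab + yellow knob by colour
hsv=cv2.cvtColor(c["image"],cv2.COLOR_BGR2HSV)
for nm in("top","side"):
    c=capture(nm) ;C=cloud(c);hsv=cv2.cvtColor(c["image"],cv2.COLOR_BGR2HSV);img=C
    red=((hsv[...,0]<8)|(hsv[...,0]>172))&(hsv[...,1]>120)&(C[...,0]>.55)&(C[...,0]<.72)&(abs(C[...,1]+.08)<.06)
    yel=(hsv[...,0]>20)&(hsv[...,0]<35)&(hsv[...,1]>120)&(C[...,0]>.3)&(C[...,0]<.5)&(abs(C[...,1]-.13)<.05)
    for k,m in(("red",red),("yel",yel)):
        v,u=np.nonzero(m); print(nm,k,len(u),u.mean().round(1),v.mean().round(1),C[m].mean(0).round(3),C[m][:,2].max().round(3), C[m][:,2].min().round(3))
    bl=(C[...,2]>.036)&(C[...,2]<.048)&(C[...,0]>.34)&(C[...,0]<.52)&(abs(C[...,1]-.09)<.11)&(hsv[...,2]>120)&(hsv[...,1]<60)
    print(bl.sum(),cv2.minAreaRect(C[bl][:,:2].astype(np.float32)))
    ba=(C[...,2]>.008)&(C[...,2]<.020)&(C[...,0]>.54)&(C[...,0]<.84)&(abs(C[...,1]+.08)<.45)
    print(ba.sum(),cv2.minAreaRect(C[ba][:,:2].astype(np.float32)))
    if nm=="top":
        h=(C[...,2]>.09)&(C[...,2]<.112)&(C[...,0]>.54)&(C[...,0]<.84)&(C[...,1]>-.03)&(C[...,1]<.3)
        print("housing",h.sum(),cv2.minAreaRect(C[h][:,:2].astype(np.float32)))
        print((C[140:172:1,325:372:1,2]*1000).astype(int)[::2,::2])
E
```

```text
top red 11 346.9 168.4 [ 0.621 -0.083  0.086] 0.096 0.074
top yel 38 268.0 230.5 [0.435 0.14  0.086] 0.093 0.049
773 ((0.4435800015926361, 0.09229809045791626), (0.056453146040439606, 0.1558404564857483), 10.139745712280273)
4028 ((0.6884336471557617, -0.10971015691757202), (0.8229706883430481, 0.2865138053894043), 89.29421997070312)
housing 3126 ((0.6579997539520264, 0.1714676022529602), (0.1499815434217453, 0.18456999957561493), 6.715944766998291)
[[  14   15   11   16   13   14   14   14   18   15   13   18    7   12
    10   12   16   12   12   15   11   14   17 1387]
 [  14   14   14   15   17   17   19   11   14   15    9    9   14   11
    12   10   13   10   14   11   12   15   12   15]
 [  10   16    9    9   12    9   11   14   13   53   60   58   51   58
    57   18   14   18   13   12   11   12   45   45]
 [  12   11   54   59   58   52   54   52   56   56   51   54   60   69
    61   49   47   53   51   52   51   50   45   52]
 [  44   46   55   56   59   58   54   58   60   56   52   56   62   66
    66   46   48   53   52   48   46   45   49   51]
 [  48   45   53   54
[... 993 characters left out ...]
 9   16   16   12   14   13   12   10   10   87   63    8
    14   14   12   11   19   13   13   28   36   32]
 [  10   17    5   16   11   20   13   13   13   15   69   91   13   13
    16    8   11   13   12   15   16   21   29   30]
 [  12   13    8   14   15   12   14    8   17    7   68   73   12   14
     9   15   13   12   12   11   14   20   31   30]]
side red 22 385.1 195.7 [ 0.623 -0.084  0.082] 0.095 0.036
side yel 66 279.7 186.4 [0.431 0.134 0.078] 0.093 0.057
578 ((0.41358643770217896, 0.08326924592256546), (0.11906728148460388, 0.15747706592082977), 11.213288307189941)
4297 ((0.6885109543800354, -0.0916053056716919), (0.17355255782604218, 0.7189695835113525), 6.755201816558838)
```

View pics/crop.png

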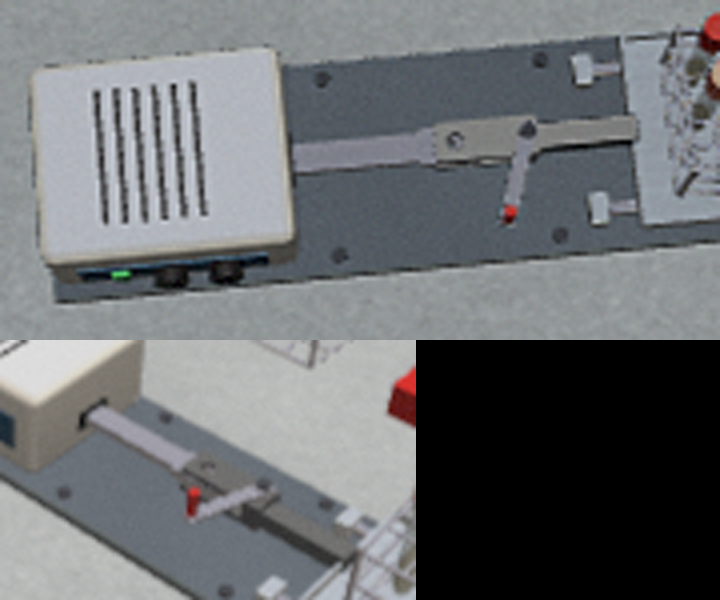

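```bash
cat >> h.py <<'E'
from scipy.spatial.transform import Rotation as Ro
def quat(yaw):  # tool down, tool y at world angle yaw
    y=np.array([np.cos(yaw),np.sin(yaw),0]); z=np.array([0,0,-1.])
    return Ro.from_matrix(np.stack([np.cross(y,z),y,z],1)).as_quat()
def jclose(p,yaw):  # pick the half turn nearest the present wrist
    j0=np.array(current_joint_pos()); best=None
    for k in(0,np.pi):
        q=inverse_kinematics(p,quat(yaw+k))
        if q is not None and (best is None or abs(np.array(q)-j0).max()<best[0]): best=(abs(np.array(q)-j0).max(),yaw+k)
    return quat(best[1])
A=np.radians(6.74); SX=np.array([np.cos(A),np.sin(A),0]); SY=np.array([-np.sin(A),np.cos(A),0])
E
python3 - <<'E'
from h import *
T=capture("top");S=capture("side")
ht=world(T,(333.4,149.6),.057); hs=world(S,(389.4,185.7),.057); pt=world(T,(351.6,147.0),.0675)
tab=(world(T,(346.9,168.4),.0865),world(S,(385.1,195.7),.08))
print("hole",ht,hs,"pivot",pt,"tab",tab)
H=np.array([.658,.1715,0]); print("hole rel housing centre",[( (h-H)@SX,(h-H)@SY) for h in(ht,hs)])
for n,c in(("top",T),("side",S)):
    hsv=cv2.cvtColor(c["image"],cv2.COLOR_BGR2HSV); s=silhouettes(n,"pin_grip")
    for r in s: v,u=np.nonzero(r["region"]); print(n,r["conf"],np.median(hsv[r["region"]],0),world(c,(u.mean(),v.mean()),.075 if n=="top" else .069))
p=np.array([.4348,.1410,.15]); q=jclose(p,np.radians(10.14))
move_ptp(p,q); p[2]=.053; hit=servo_line(p,q,.1,contact_N=8); print("hit",hit,current_position())
if not hit:
    move_gripper(0.0); print(current_finger_gap(),current_grip_force())
    print(current_force())
print(current_clock())
E
```

```text
hole [ 0.68438112 -0.04408026  0.057     ] [ 0.68467654 -0.04429184  0.057     ] pivot [ 0.69051744 -0.09753831  0.0675    ] tab (array([ 0.62049973, -0.08265118,  0.0865    ]), array([ 0.62480799, -0.08222237,  0.08      ]))
hole rel housing centre [(np.float64(0.0008974209488127141), np.float64(-0.2171865697226214)), (np.float64(0.0011659690203508744), np.float64(-0.2174313596712186))]
top 0.42 [ 88. 161. 166.] [0.33845538 0.15292234 0.075     ]
top 0.41 [ 72.5  35.5 144. ] [0.43330552 0.13835384 0.075     ]
side 0.61 [ 87. 163. 127.] [0.33144029 0.13269428 0.069     ]
side 0.44 [ 29.  74. 147.] [0.42860846 0.12720871 0.069     ]
hit False [0.43527988 0.1411268  0.05341174]
0.019472768159812127 29.999880194664
[ 0.60041209 -0.34091622 -0.95390811]
5.475
```

```bash
python3 - <<'E'
from h import *
p=np.array(current_position()); p[2]=.2; servo_line(p,None,.2)
f0=np.array(current_force()); print("weight",f0,current_finger_gap())
h=np.array([.6845,-.0442,0]); q=jclose(h+[0,0,.2],A+np.pi/2)
move_ptp(h+[0,0,.2],q); servo_line(h+[0,0,.112],q,.15); sleep(.2)
print(current_position(),current_force(),current_joint_pos(),current_clock())
c=capture("side"); cv2.imwrite("pics/s2.png",cv2.resize(c["image"][130:220,340:440],(600,540),interpolation=cv2.INTER_CUBIC))
K,R,t=c["intrinsics"],c["R"],c["t"]
X=R@np.array(np.array(current_position())-[0,0,.045])+t; print("expected tip px",(K@X/X[2]))
for s in spot_in("side","pin_tip")[:3]: print(s)
E
```

```text
weight [ 0.15107908  0.11316098 -0.3283893 ] 0.01914694953678966
[ 0.68542176 -0.04430622  0.11341364] [ 0.8582545  -0.43312409 -0.71550355] [-1.65037460e-01  5.80464649e-01  1.42035747e+00  9.40491364e-06
  1.13839690e+00  1.28802945e+00] 8.475
expected tip px [389.96104553 182.61142738   1.        ]
{'xy': [250.2, 205.7], 'conf': 0.55}
{'xy': [392.0, 171.4], 'conf': 0.5}
{'xy': [398.9, 195.0], 'conf': 0.43}
```

View pics/s2.png

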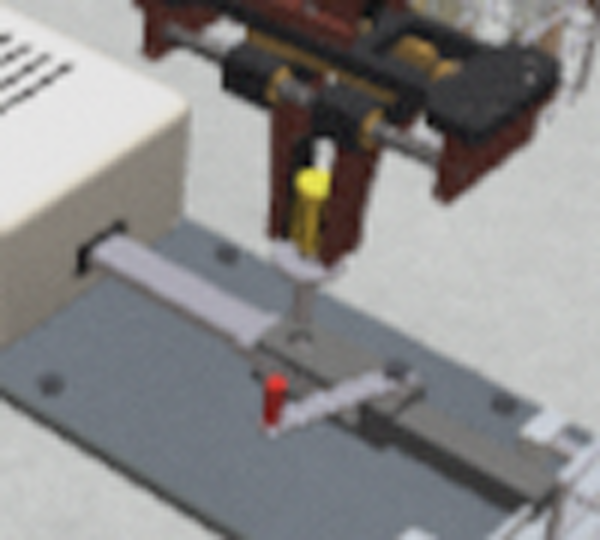

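Side view: the pin hangs upright in the fingers. Its tip is at about (390,184) px, directly over the clevis hole at (389,186).

```bash
python3 - <<'E'
from h import *
h=np.array([.6845,-.0442,0]); f0=np.array(current_force())
def st(m): print(m,np.array(current_position()).round(4),(np.array(current_force())-f0).round(2),round(current_clock(),2))
cmd=h-[.0008,0,0]
offs=[(0,0)]+[(r*np.cos(a),r*np.sin(a)) for r in(.0015,.003) for a in np.arange(0,6.2,np.pi/4 if r<.002 else np.pi/6)]
for i,(a,b) in enumerate(offs[:12]):
    p=cmd+a*SX+b*SY
    if i: servo_line([*p[:2],.107],None,.06)
    hit=servo_line([*p[:2],.088],None,.025,contact_N=5); st((i,hit))
    z=current_position()[2]
    if z<.098: print("in upper ear",z-.045); break
E
```

```text
(0, True) [ 0.6848 -0.0444  0.0938] [-0.48 -0.    5.7 ] 9.29
in upper ear 0.04882037051770728
```

```bash
cat > slide.py <<'E'
from h import *
import sys
sgn=float(sys.argv[1]); n=int(sys.argv[2])
f0=np.array([.86,-.43,-.72]) 
p0=np.array(current_position()); p0[0]-=.0003; zc=p0[2]
for i in range(n):
    p=p0+sgn*.0012*i*SY
    servo_line([p[0],p[1],zc],None,.012)
    f=np.array(current_force())-f0; c=np.array(current_position())
    print(i,(c-p0)@SY*1e3//.1/10,"x",round((c-p0)@SX*1e3,1),"z",round(c[2]*1e3,1),"zc",round(zc*1e3,1),"fx,fy,fz",round(f@SX,1),round(f@SY,1),round(f[2],1),round(current_clock(),2))
    if c[2]<.0915: print("DROPPED"); break
    if abs(f@SY)>10: print("lateral stop"); break
    zc-=np.clip((6-f[2])*.0001,-.0004,.0004) if f[2]>1 else .0006
E
python3 slide.py 1 14
```

```text
0 -0.1 x 0.3 z 93.9 zc 93.8 fx,fy,fz 0.1 0.3 2.8 9.54
1 0.3 x 0.4 z 93.9 zc 93.5 fx,fy,fz -0.6 -2.0 4.3 9.79
2 1.5 x 0.5 z 93.8 zc 93.3 fx,fy,fz -0.6 -4.3 6.3 10.04
3 4.2 x 0.2 z 93.0 zc 93.4 fx,fy,fz 0.6 -1.3 1.8 10.29
4 5.4 x 0.1 z 92.6 zc 93.0 fx,fy,fz 1.7 0.3 0.4 10.55
5 6.0 x 0.1 z 92.3 zc 92.4 fx,fy,fz 1.9 -1.3 -0.0 10.81
6 6.3 x 0.2 z 92.0 zc 91.8 fx,fy,fz 1.1 -4.7 1.5 11.07
7 6.7 x 0.3 z 92.0 zc 91.4 fx,fy,fz 1.3 -6.6 2.7 11.32
8 7.0 x 0.4 z 91.9 zc 91.0 fx,fy,fz 0.2 -8.9 3.5 11.57
9 7.3 x 0.5 z 91.9 zc 90.8 fx,fy,fz 0.4 -10.5 5.4 11.82
lateral stop
```

```bash
cat > ins.py <<'E'
from h import *
f0=np.array([.86,-.43,-.72]); c=np.array(current_position()); cmd=c.copy(); cmd[2]=.0915
for i in range(60):
    f=np.array(current_force())-f0; c=np.array(current_position())
    if i%3==0 or c[2]<.0693: print(i,"xy",c[:2].round(4),"z",round(c[2]*1e3,1),"zc",round(cmd[2]*1e3,1),"f",round(f@SX,1),round(f@SY,1),round(f[2],1),round(current_clock(),2))
    cmd[:2]+=(np.clip(f@SX*.00012,-.0006,.0006)*SX+np.clip(f@SY*.00012,-.0006,.0006)*SY)[:2]
    if f[2]<5: cmd[2]=max(cmd[2]-.0015,.0655)
    elif f[2]>9: cmd[2]+=.0005
    if c[2]<.0695 and f[2]>4: print("seated?"); break
    servo_line(cmd,None,.02)
E
python3 ins.py
```

```text
0 xy [ 0.6841 -0.037 ] z 91.9 zc 91.5 f 0.4 -10.5 5.4 11.82
3 xy [ 0.6844 -0.0386] z 87.8 zc 88.5 f 2.2 -3.1 -1.3 12.68
6 xy [ 0.6845 -0.0391] z 83.7 zc 84.0 f 0.7 -0.0 -0.9 13.43
9 xy [ 0.6846 -0.0392] z 79.3 zc 79.5 f -0.8 0.1 -0.2 14.18
12 xy [ 0.6845 -0.0392] z 74.9 zc 75.0 f -0.6 1.4 -1.6 14.93
15 xy [ 0.6845 -0.0391] z 70.4 zc 70.5 f -0.4 -0.9 -1.3 15.68
16 xy [ 0.6844 -0.0392] z 68.9 zc 69.0 f 0.9 0.5 -1.3 15.93
17 xy [ 0.6847 -0.0391] z 68.0 zc 67.5 f -1.1 -0.3 4.1 16.18
seated?
```

```bash
python3 - <<'E'
from h import *
p=np.array(current_position()); move_gripper(.042); sleep(.2)
print(current_finger_gap(),current_force())
p[2]=.19; servo_line(p,None,.2); 
p2=p-.12*SX-[0,0,0]; servo_line([p2[0],p2[1],.19],None,.3); move_gripper(0.0)
for n in("top","side"):
    c=capture(n); C=cloud(c); hsv=cv2.cvtColor(c["image"],cv2.COLOR_BGR2HSV)
    red=((hsv[...,0]<8)|(hsv[...,0]>172))&(hsv[...,1]>120)&(C[...,0]>.55)&(C[...,0]<.72)&(abs(C[...,1]+.08)<.06)&(C[...,2]<.1)
    v,u=np.nonzero(red); print(n,len(u),world(c,(u.mean(),v.mean()),.0865 if n=="top" else .0795) if len(u) else None)
    m=(hsv[...,0]>20)&(hsv[...,0]<35)&(hsv[...,1]>100)&(C[...,0]>.64)&(C[...,0]<.72)&(abs(C[...,1]+.04)<.04)
    print("knob top z",np.percentile(C[m][:,2],[50,90]) if m.any() else None, C[m].mean(0) if m.any() else None)
    cr=c["image"][130:220,340:440] if n=="side" else c["image"][130:190,310:400]
    cv2.imwrite(f"pics/{n}3.png",cv2.resize(cr,None,fx=6,fy=6,interpolation=cv2.INTER_CUBIC))
print(current_position(),current_clock())
E
```

```text
0.04193923432383086 [ 0.21733366  0.10939845 -0.68663566]
top 0 None
knob top z None None
side 24 [ 0.62451519 -0.07585996  0.0795    ]
knob top z [0.0958392  0.10544653] [ 0.67769103 -0.04303244  0.09317113]
[ 0.56548517 -0.05324004  0.19005094] 19.125
```

View pics/side3.png

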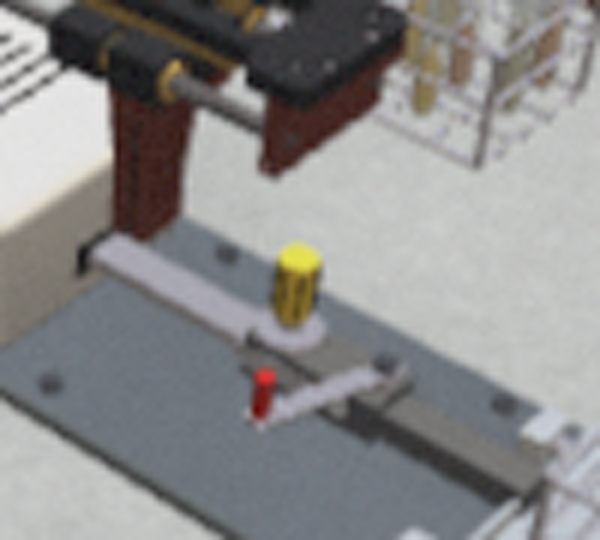

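Side view: the pin is seated with its collar flat on the ear. The keeper is open, with its red tab at about (384,195) px.

```bash
cat > keep.py <<'E'
from h import *
hole=np.array([.6847,-.0391,0]); piv=hole-.054*SY; Z=np.array([0,0,.075])
def pose(th,d):  # th: angle of the bar from +y towards -x, local
    r=-np.sin(th)*SX+np.cos(th)*SY; t=np.cos(th)*SX+np.sin(th)*SY
    return piv+.067*r-d*t+Z, np.arctan2(t[1],t[0])+np.pi/2
th0=np.radians(70.4); p,yaw=pose(th0,.027)
q=jclose(p+[0,0,.08],yaw); k=0 if np.allclose(abs(q@quat(yaw)),1) else np.pi
move_ptp(p+[0,0,.10],q); print("above",current_position(),current_finger_gap(),current_clock())
hit=servo_line(p,q,.12,contact_N=6); print("down",hit,current_position(),current_force())
if not hit:
    sleep(.2); f0=np.array(current_force())
    for a in np.arange(70.4,4,-4):
        p,yaw=pose(np.radians(a),.0145)
        hit=servo_line(p,quat(yaw+k),.03,contact_N=7)
        f=np.array(current_force())-f0; print(a,hit,np.array(current_position()).round(4),(f@SX).round(1),(f@SY).round(1),f[2].round(1),round(current_clock(),2))
        if hit or np.hypot(f[0],f[1])>8: break
E
python3 keep.py
```

```text
above [ 0.6195454  -0.10399102  0.17500064] 0.00035522173187023354 20.3
down False [ 0.62035127 -0.10428688  0.07569514] [-0.42585743  0.5822445   0.43198573]
70.4 False [ 0.6225 -0.0917  0.075 ] 0.1 0.4 0.5 22.05
66.4 False [ 0.6227 -0.0872  0.075 ] 0.3 1.0 0.2 22.36
62.400000000000006 False [ 0.6233 -0.0825  0.075 ] 0.3 0.7 0.7 22.67
58.400000000000006 False [ 0.6241 -0.0778  0.075 ] 0.0 -0.5 0.1 22.98
54.400000000000006 False [ 0.6254 -0.0732  0.075 ] -0.0 0.7 1.8 23.28
50.400000000000006 False [ 0.6269 -0.0686  0.075 ] 0.5 0.7 1.3 23.59
46.400000000000006 False [ 0.6287 -0.0642  0.075 ] -0.2 1.2 0.1 23.9
42.400000000000006 False [ 0.6309 -0.0599  0.075 ] 0.2 1.1 0.9 24.21
38.400000000000006 False [ 0.6333 -0.0558  0.075 ] 0.3 0.5 0.0 24.52
34.400000000000006 False [ 0.636  -0.0519  0.075 ] -0.8 -0.3 0.2 24.82
30.400000000000006 False [ 0.639  -0.0481  0.075 ] -0.4 1.3 -0.7 25.13
26.400000000000006 False [ 0.6423 -0.0446  0.075 ] 0.3 1.1 1.8 25.44
22.400000000000006 False [ 0.6457 -0.0413  0.075 ] -0.9 1.7 1.0 25.75
18.400000000000006 False [ 0.6494 -0.0383  0.075 ] 0.0 1.1 1.3 26.06
14.400000000000006 True [ 0.651  -0.0358  0.0742] -1.1 -0.6 1.4 26.3
```

```bash
python3 - <<'E'
from h import *
sleep(.2); print(current_force(),current_position())
t=np.cos(np.radians(14.6))*SX+np.sin(np.radians(14.6))*SY
p=np.array(current_position()); f0=np.array(current_force())
hit=servo_line(p+.008*t,None,.015,contact_N=10); c=np.array(current_position()); print(hit,(c-p)@t,np.array(current_force())-f0)
servo_line(c-.03*t,None,.1); c=np.array(current_position()); c[2]=.2; servo_line(c,None,.25)
servo_line(c-.2*SX*0+[-.12,0.16,0],None,.3)
for n in("top","side"):
    c=capture(n); C=cloud(c); hsv=cv2.cvtColor(c["image"],cv2.COLOR_BGR2HSV)
    red=((hsv[...,0]<8)|(hsv[...,0]>172))&(hsv[...,1]>120)&(C[...,0]>.6)&(C[...,0]<.72)&(abs(C[...,1]+.04)<.06)&(C[...,2]<.1)
    v,u=np.nonzero(red)
    if len(u):
        w=world(c,(u.mean(),v.mean()),.0865 if n=="top" else .0795); d=w-[.6847,-.0391,0]; print(n,len(u),w,"rel hole",d@SX,d@SY)
    cr=c["image"][130:220,340:440] if n=="side" else c["image"][130:190,310:400]
    cv2.imwrite(f"pics/{n}4.png",cv2.resize(cr,None,fx=4,fy=4,interpolation=cv2.INTER_CUBIC))
a=cv2.imread("pics/top4.png");b=cv2.imread("pics/side4.png")
cv2.imwrite("pics/both4.png",np.vstack([cv2.copyMakeBorder(a,0,0,0,b.shape[1]-a.shape[1],0),b]))
print(current_position(),current_clock())
E
```

```text
[-0.38655864 -0.2872485   2.06675071] [ 0.65102776 -0.03564607  0.0738877 ]
True -9.446157255711363e-05 [ 0.30323796 -0.12435199 -1.10376084]
top 10 [ 0.66364626 -0.02739945  0.0865    ] rel hole -0.01953500937479049 0.014090643256244515
side 20 [ 0.66577503 -0.02633184  0.0795    ] rel hole -0.017295657400458193 0.014901034783274923
[0.50435281 0.11263299 0.19971349] 28.8583
```

View pics/both4.png

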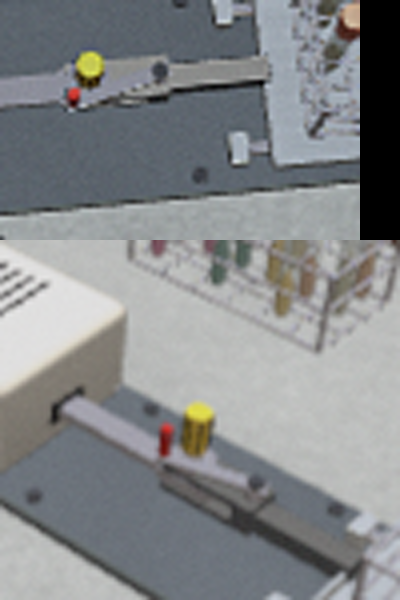

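The keeper lies over the collar, with the tab beside the knob, but it may be a millimetre or two short. I'll push again in small steps and watch the force for a firm stop.

```bash
python3 - <<'E'
from h import *
exec(open("keep.py").read().split("th0=")[0])
th=np.radians(14.6); t=np.cos(th)*SX+np.sin(th)*SY
p,yaw=pose(th,.040); q=jclose(p+[0,0,.12],yaw)
move_ptp(p+[0,0,.12],q); servo_line(p,q,.15); p1,_=pose(th,.0195); servo_line(p1,q,.06); sleep(.3)
f0=np.array(current_force()); 
for i in range(24):
    p,_=pose(th,.0195-.0005*i); servo_line(p,q,.01)
    f=np.array(current_force())-f0; c=np.array(current_position()); d=c-hole
    print(i,round(19.5-.5*i,1),"at",((c-p1)@t*1e3).round(2),"ft",(f@t).round(1),(f@SY).round(1),f[2].round(1))
    if f@t<-9: break
servo_line(c-.03*t,None,.1); c=np.array(current_position()); c[2]=.2; servo_line(c,None,.25)
servo_line(c+[-.12,0.16,0],None,.3)
for n in("top","side"):
    c=capture(n); C=cloud(c); hsv=cv2.cvtColor(c["image"],cv2.COLOR_BGR2HSV)
    red=((hsv[...,0]<8)|(hsv[...,0]>172))&(hsv[...,1]>120)&(C[...,0]>.6)&(C[...,0]<.72)&(abs(C[...,1]+.04)<.06)&(C[...,2]<.1)
    v,u=np.nonzero(red); w=world(c,(u.mean(),v.mean()),.0865 if n=="top" else .0795); d=w-hole; print(n,len(u),"rel hole",d@SX,d@SY)
print(current_clock())
E
```

```text
0 19.5 at -0.08 ft 0.9 0.2 0.5
1 19.0 at 0.55 ft 1.6 -0.8 0.6
2 18.5 at 1.07 ft 0.4 -1.3 0.6
3 18.0 at 1.54 ft 1.0 -0.2 0.6
4 17.5 at 2.06 ft 1.2 -0.3 0.0
5 17.0 at 2.53 ft 1.8 -0.3 -0.3
6 16.5 at 2.99 ft 1.6 -0.1 0.6
7 16.0 at 3.1 ft -0.8 -0.6 1.7
8 15.5 at 3.25 ft -3.0 -1.8 1.3
9 15.0 at 3.42 ft -4.0 -2.4 2.9
10 14.5 at 3.48 ft -4.9 -1.9 3.3
11 14.0 at 3.57 ft -5.6 -3.7 5.0
12 13.5 at 3.62 ft -6.4 -4.1 4.5
13 13.0 at 3.71 ft -7.9 -2.9 5.1
14 12.5 at 3.79 ft -9.7 -4.4 6.2
top 11 rel hole -0.01988776111982293 0.01442064465340089
side 19 rel hole -0.017278139316958985 0.015119476081041949
37.225
```

```bash
python3 -c "
from h import *
print(current_force(),current_clock()); print(close_job())"
```

```text
[ 0.24144053 -0.12808333 -0.27798719] 37.225
the job is handed in; nothing more can be done
None
```

The job is handed in at 37 s: the yellow-knobbed pin is seated through both ears and the link's eye. The keeper is swung over its collar to a firm stop, all contact forces I read stayed under about 12 N, and the arm touched neither the clamp screws nor the bystanders.

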